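Arm the board tester with its interlock tongue

ROBOT

A 7-joint arm with a two-finger parallel gripper is mounted at the origin on the work surface. World frame = base frame: x ahead of the robot, y to its left, z up, the work surface at z = 0. Lengths are in m, angles in rad, forces in N, time in s.
With the tool pointing down it reaches from about 0.425 to 0.875 m from the base axis. Payload 8.4 kg.
Tool frame: the origin (TCP) lies on the centre line of the jaws, within the pads' length; the fingertips stand 8 mm ahead of it and the grasp point (between the pads) lies 11 mm behind it (r.nose_length is the distance from the TCP to the fingertips, in m); z points along the fingers, y is the direction in which the jaws open and shut (so a half turn about z gives the same grasp; the last joint's range is limited). The gripper opens to 85 mm and grips with 20 to 120 N. Pads are 22 mm wide; open, the fingers measure 114 mm over their backs; the gripper's body (76 mm by 85 mm) begins 54 mm behind the grasp point. The pads swing forward as they close: fully open they stand 13 mm farther back than shut.
Start: joints at [-1.207, 0.333, 0.04, 1.465, -0.013, 1.343, -0.059], TCP at [0.29, 0.582, 0.215] pointing down, gripper open.
Joint ranges: [-2.58, 2.58], [-0.38, 2.09], [-1.3, 1.39], [0.25, 2.4], [-1.5, 4.64], [0.08, 2.09], [-2.65, 2.65]. Speed limits (rad/s): [2.22, 2.22, 2.79, 2.79, 3.14, 3.14, 3.14].

INTERFACE

Orientations are given as a 3x3 rotation matrix whose columns are the frame's x, y, z axes.
In Python, from rig import r, optics, models gives the robot as it stands. Calls block until the motion is done:
- r.goto(position, orientation): joint-space move of the TCP to a pose.
- r.move_linear(position, feed=0.15, rot=None, stop_force=None): straight line of the TCP; rot=None keeps the orientation; feed is the mean speed in m/s. With stop_force (N) it stops when the force on the tool has changed by that much, and returns True; else False.
- r.goto_joints(angles): joint-space move.
- r.gripper_to(opening, strength=None): opening from 0.0 (shut) to 1.0 (fully open); strength is the grip in N (None keeps the last); returns when the fingers have stopped.
- r.hold(seconds).
- r.solve_ik(position, orientation): joint angles nearest the present ones, or None.
- r.sense(): the state.
- optics.capture(name): name is "scene" or "top"; returns a dict with "frame" (420x560x3 uint8, red, green, blue), "fx", "fy", "cx", "cy" (pixels), "dist_coeffs" ([k1, k2, p1, p2, k3] as OpenCV has them; the pictures are not rectified), "rvec" (rotation vector, rad) and "tvec" (3), from world to camera coordinates, as OpenCV has them. Camera axes: x right, y down, z forward; pixel columns grow to the right and rows downward; lengths in m; the calibration is good to about 2 mm. A picture is of the moment at which its call begins. There is no depth.
A pose or a line that the arm cannot do raises r.PlanningError and nothing moves.
- r.close_job(): hands the job in, once; it reports no verdict.
Trained networks look in the newest picture that a camera, given by its name, has taken for a name from the list of things; names that differ only in an ending like _2 or _b are one class to them, and where a whole thing is asked for, a point or a joint stands for the part that bears it (a point fixed in the world has none). Each returns a list of dicts, best first, with "score" (0 to 1); they miss things now and then, are a little off and sometimes report something else, mostly with a low value. They report only what shows in the picture. A call takes as long as a camera call. They do not tell look-alikes from the thing itself.
- models.boxes_of(target, camera): "extent" ([left, top, width, height] in pixels, round what is visible of it).
- models.tip_of(target, camera): "position" ([row, column] in pixels: a listed point, or the origin of a listed thing).
The state is a dict: "t": time; "qpos": joint angles; "qd": joint speeds; "joint_efforts": joint torques, N m; "ee_pos": TCP position; "tool_rot": TCP orientation; "force": force on the tool from outside, world axes, zero at the start; "wrist_torque": the same for the moment, N m; "opening": opening from 0.0 (shut) to 1.0 (fully open).
Only numpy, scipy, OpenCV 4.12 (cv2) and the standard library are available. Lean on these libraries where they do the work, as an engineer would, in place of code of your own. Each camera call takes 0.05 s, during which the arm holds its last target.

TASK

The guard is closed on the board tester, so its interlock can be made: take the orange-handled key with the flat steel tongue out of its parking stand and lower it straight into the slot of the yellow interlock switch, keeping hold of it until its shoulder plate is down flush on the switch, then let go and move clear. Leave the blue-handled round-pin key and the fan cooler where they are.

Things in the scene. Friction and masses are not known exactly. Their poses are not given: they have to be found in the camera images.
- tongue_grip (a point): Loose upright key, 0.22 kg: centre of its orange grip, 22 (x) x 46 (y) x 56 mm high; grip it along x. Under the grip a shoulder plate 56x82x6 mm, its underside 34 mm below this point, rests on a fixed grey stand 66x92x64 mm high; below hangs a flat steel tongue 8 (x) x 32 (y) mm, its end 84 mm below this point, in a loose slot: lift 55 mm or more straight up. z up.
- slot_mouth (a point): Centre of the slot's mouth at the flat rim of the yellow fixed switch (64 (x) x 92 (y) mm, rim 90 mm above table); x across slot, y along it, z up. Funnel 34x62 mm, narrowing in 14 mm to 18 (x) x 46 (y), 66 mm deep. Seated: plate flat on rim, key's grip centre 34 mm above this point, either way round. Clear guard hood, 82 mm high, from 65 to 261 mm on the +x side. Nothing is above the rim.
- pin_grip (a point): Bystander: centre of the blue grip of a loose key of the same size and shape in its own like grey stand, but with a round brass pin, 14 mm in diameter, below its plate. Leave it there. The two keys' places swap from run to run, at least 150 mm apart.
- cooler_mid (a point): Bystander: centre of a loose processor cooler, 80x80x58 mm high, finned aluminium with a black fan on top, on the table (this point 29 mm up). Leave it alone. Also about: a pale relay on a black foot, 36x36x60 mm high, near the robot between tester and stands.
There are look-alikes about, which are no part of the job. Leave any green or purple look-alike of the part that bears tongue_grip alone.

How it is judged:
On the way, in this order (a step that is already met when the one before it is completed fails the run):
1. the tongue key has been lifted clear of its stand (height (world z) of tongue_grip above 0.155 m), for 0.1 s.
2. the tongue is down in the switch slot, shoulder plate within 12 mm of the rim, while the fingers still hold the key (z of tongue_grip in the frame of slot_mouth below 0.046 m and horizontal distance between tongue_grip and slot_mouth below 0.018 m and contact force between the fingers and tongue above 0.5 N), for 0.1 s.
At the end, for the whole second after the job is handed in: The tongue key sits in the slot of the interlock switch, its shoulder plate down on the rim within 6 mm, centred within 15 mm, upright within 10 degrees, its tongue in line with the slot within 23 degrees, at rest and released (z of tongue_grip in the frame of slot_mouth between 0.028 and 0.04 m and horizontal distance between tongue_grip and slot_mouth below 0.015 m and angle between tongue_grip's own z axis and vertical below 0.175 rad and angle between the x axis of tongue_grip and the x axis of slot_mouth, either way round below 0.4 rad and linear speed of tongue below 0.02 m/s); the robot touches nothing.
It fails at once if the blue round-pin key was moved by more than 30 mm (distance of pin_grip from where it was at the start of the episode above 0.03 m).
It fails at once if the fan cooler was moved by more than 30 mm (distance of cooler_mid from where it was at the start of the episode above 0.03 m).
It also fails if it takes over 38 s, if anything falls off the work surface, if the arm or the gripper's body presses on something with over 40 N, if the wrist force passes 120 N, or if a joint passes its speed limit or range.

## Working session

There is one attempt and no reset: what is moved stays moved. The work goes in short steps, each a Python script; the robot and the scene stay as the last script left them, time stands still between calls to the robot, and variables do not carry over. Pictures are saved under pics/ and viewed, and the job is handed in when it is done.

```bash
ls; mkdir -p pics; cat > h.py <<'E'
import numpy as np, cv2
from rig import r, optics, models
def shot(n,f):
    c=optics.capture(n); cv2.imwrite('pics/'+f+'.png',c['frame'][:,:,::-1]); return c
def K(c): return np.array([[c['fx'],0,c['cx']],[0,c['fy'],c['cy']],[0,0,1.]])
def ray(c,u,v):
    p=cv2.undistortPoints(np.array([[[u,v]]],float),K(c),np.array(c['dist_coeffs'],float)).ravel()
    R=cv2.Rodrigues(np.array(c['rvec'],float))[0]; t=np.array(c['tvec'],float).ravel()
    d=R.T@np.array([p[0],p[1],1]); return -R.T@t, d/np.linalg.norm(d)
def onz(c,u,v,z):
    o,d=ray(c,u,v); return o+d*(z-o[2])/d[2]
def tri(a,b):
    A=np.zeros((3,3));y=np.zeros(3);L=[]
    for c,u,v in (a,b):
        o,d=ray(c,u,v);P=np.eye(3)-np.outer(d,d);A+=P;y+=P@o;L.append((o,P))
    x=np.linalg.solve(A,y); return x,[float(np.linalg.norm(P@(x-o))) for o,P in L]
def proj(c,X):
    return cv2.projectPoints(np.array(X,float).reshape(-1,3),np.array(c['rvec'],float),np.array(c['tvec'],float),K(c),np.array(c['dist_coeffs'],float))[0].reshape(-1,2)
E
python3 - <<'E'
from h import *
for n in('scene','top'):
    c=shot(n,n+'0'); o,d=ray(c,280,210); print(n,o.round(3),d.round(3))
    for t in('tongue_grip','slot_mouth','pin_grip','cooler_mid'):
        print(t,[(x['score'],np.round(x['position']).tolist()) for x in models.tip_of(t,n)[:4]],[(x['score'],np.round(x['extent']).tolist()) for x in models.boxes_of(t,n)[:3]] if t!='slot_mouth' else '')
print(r.sense())
E
```

```text
pics
scene [ 1.406 -0.211  0.767] [-0.74   0.272 -0.615]
tongue_grip [(0.86, [203.0, 361.0]), (0.84, [173.0, 338.0]), (0.74, [162.0, 368.0])] [(0.96, [355.0, 155.0, 24.0, 27.0]), (0.58, [323.0, 162.0, 30.0, 29.0])]
slot_mouth [(0.91, [223.0, 181.0])] 
pin_grip [(0.59, [196.0, 280.0])] [(0.73, [263.0, 183.0, 33.0, 35.0])]
cooler_mid [] [(0.73, [297.0, 232.0, 42.0, 46.0])]
top [0.477 0.086 1.132] [ 0.125  0.02  -0.992]
tongue_grip [(0.9, [195.0, 199.0]), (0.71, [270.0, 144.0]), (0.62, [252.0, 194.0])] [(0.95, [132.0, 251.0, 30.0, 36.0]), (0.78, [180.0, 236.0, 34.0, 30.0]), (0.62, [185.0, 189.0, 36.0, 25.0])]
slot_mouth [(0.94, [238.0, 389.0])] 
pin_grip [(0.95, [234.0, 286.0])] [(0.63, [265.0, 221.0, 37.0, 25.0])]
cooler_mid [(0.71, [168.0, 270.0])] []
{'t': 0.8, 'qpos': array([-1.20719852,  0.33320341,  0.03989419,  1.46544008, -0.01339785,
        1.34333512, -0.05848109]), 'qd': array([-0.00126238, -0.00019467, -0.0018255 ,  0.00127956, -0.00065449,
        0.0017244 , -0.00079689]), 'joint_efforts': array([-3.08029621e-04, -6.58246279e+01,  1.36228859e+00, -4.05803239e+01,
        1.64758111e-02,  2.71109820e-03,  1.99666272e-05]), 'ee_pos': array([0.29017777, 0.58156414, 0.21528597]), 'tool_rot': array([[-8.94804128e-01,  4.46458923e-01, -5.39298925e-05],
       [ 4.46458926e-01,  8.94804122e-01, -1.07778179e-04],
       [ 1.38160350e-07, -1.20517842e-04, -9.99999993e-01]]), 'force': array([-0.42072372,  0.11039035,  0.07803723]), 'wrist_torque': array([-0.05001759,  0.01651111,  0.02549995]), 'opening': 1.0001782062624751}
```

View pics/scene0.png

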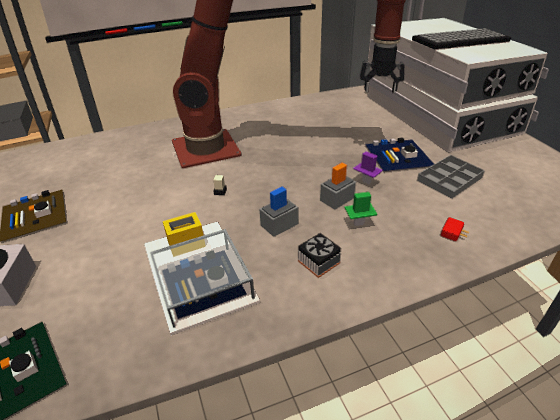

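View pics/top0.png

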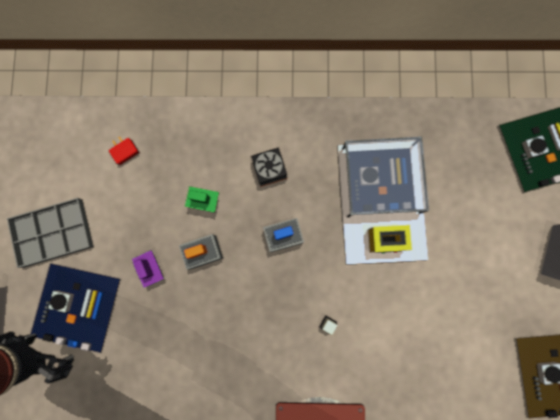

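The scene view has four key-shaped things: orange grip at scene (339,173) / top (194,252), green at (361,203) / (201,198), purple at (368,162) / (146,268), and blue at (278,198) / (284,234). By the description I choose the orange one on the grey stand. The yellow switch is at scene (183,225) / top (390,239). Next come close crops and measurements.

```bash
python3 - <<'E'
from h import *
s=optics.capture('scene'); t=optics.capture('top')
def crop(c,x,y,w,h): return cv2.resize(c['frame'][y:y+h,x:x+w,::-1],(390,290),interpolation=cv2.INTER_CUBIC)
im=np.vstack([np.hstack([crop(s,310,145,80,60),crop(t,155,222,80,60)]),np.hstack([crop(s,145,200,80,60),crop(t,350,210,80,60)])])
cv2.imwrite('pics/crops.png',im)
def tips(n):
    return {k:[np.array(x['position']).round(1) for x in models.tip_of(k,n)] for k in('tongue_grip','slot_mouth')}
print(tips('scene'),tips('top'))
def m(c,lo,hi,box):
    hsv=cv2.cvtColor(c['frame'],cv2.COLOR_RGB2HSV); k=cv2.inRange(hsv,lo,hi); q=np.zeros_like(k);x,y,w,h=box;q[y:y+h,x:x+w]=k[y:y+h,x:x+w];return q
for nm,lo,hi,bs,bt in (('orange',(5,150,90),(18,255,255),(315,150,45,45),(165,230,60,45)),('yellow',(22,120,60),(35,255,255),(150,205,65,60),(350,215,75,50))):
    for n,c,b in(('s',s,bs),('t',t,bt)):
        k=m(c,lo,hi,b); ys,xs=np.nonzero(k)
        print(nm,n,len(xs),xs.min(),xs.max(),ys.min(),ys.max(),xs.mean().round(1),ys.mean().round(1),cv2.minAreaRect(np.c_[xs,ys].astype(np.float32)))
for z in(.098,.126): print(z,onz(t,194,252,z).round(3))
print(onz(t,391,238.5,.09).round(3))
E
```

```text
{'tongue_grip': [array([163.4, 370.3]), array([202.7, 358.9]), array([197.2, 280.8])], 'slot_mouth': [array([221.6, 182.5])]} {'tongue_grip': [array([252.8, 194.8]), array([270.3, 143. ]), array([197.9, 198.4])], 'slot_mouth': [array([240. , 390.8]), array([230.2, 281. ])]}
orange s 250 332 346 163 184 338.6 173.0 ((339.0, 173.5), (21.0, 14.0), 90.0)
orange t 201 185 206 245 257 195.0 250.9 ((195.1000213623047, 250.8000030517578), (9.803058624267578, 21.187259674072266), 71.56504821777344)
yellow s 507 163 204 212 255 182.3 226.5 ((184.58489990234375, 233.0471649169922), (36.40054702758789, 36.53790283203125), 74.05460357666016)
yellow t 652 370 410 226 251 389.5 238.7 ((390.1748352050781, 238.62171936035156), (25.476778030395508, 39.246212005615234), 86.18592071533203)
0.098 [0.499 0.322 0.098]
0.126 [0.499 0.315 0.126]
[ 0.539 -0.172  0.09 ]
```

View pics/crops.png

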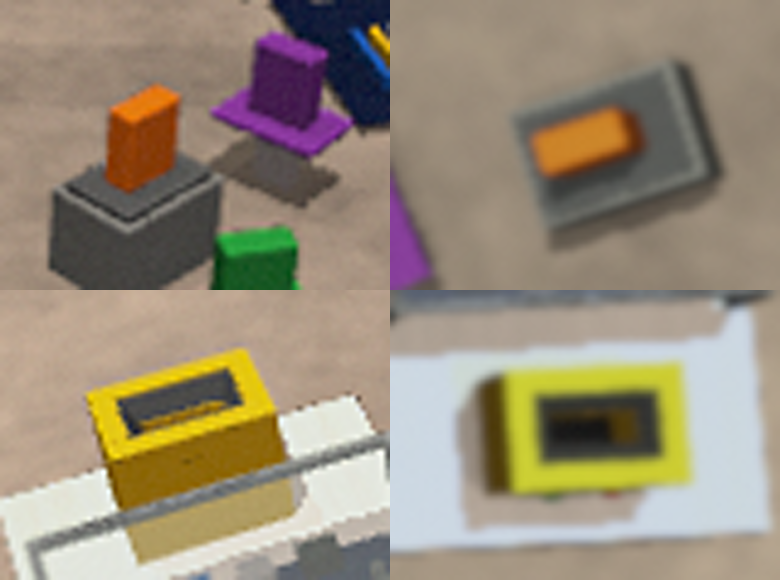

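The crop confirms the choice: the orange grip, on its plate and grey stand, at scene (339,173) / top (195,251). The slot at scene (183,223) / top (390,239) is empty. Next I'll fit box silhouettes in both views.

```bash
cat > fit.py <<'E'
from h import *
from scipy.optimize import minimize
S=8
def hullmask(c,P,b):
    x,y,w,h=b; uv=(proj(c,P)-[x,y]+.5)*S
    im=np.zeros((h*S,w*S),np.uint8); cv2.fillConvexPoly(im,cv2.convexHull(np.round(uv).astype(np.int32)),255)
    return cv2.GaussianBlur(cv2.resize(im,(w,h),interpolation=cv2.INTER_AREA).astype(np.float32)/255,(3,3),.6)
def box(p,d):
    x,y,z,a=p; R=np.array([[np.cos(a),-np.sin(a)],[np.sin(a),np.cos(a)]]); out=[]
    for i in(-.5,.5):
        for j in(-.5,.5):
            for k in ((-.5,.5) if d[2] else (0,)): out.append([*(R@[i*d[0],j*d[1]]+[x,y]),z+k*d[2]])
    return np.array(out)
def fit(views,p0,d):
    T=[cv2.GaussianBlur(m.astype(np.float32),(3,3),.6) for c,m,b in views]
    f=lambda p:sum(float(((hullmask(c,box(p*W,d),b)-t)**2).sum()) for (c,m,b),t in zip(views,T))
    W=np.array([.01,.01,.01,.2]); best=None
    for a in p0[3]:
        q=np.array([*p0[:3],a])/W
        sim=np.vstack([q]+[q+e for e in np.eye(4)])
        for _ in range(2):
            o=minimize(f,q,method='Nelder-Mead',options=dict(initial_simplex=sim,maxiter=500,xatol=1e-3,fatol=1e-3)); q=o.x; sim=np.vstack([q]+[q+e*.5 for e in np.eye(4)])
        if best is None or o.fun<best[1]: best=(o.x*W,o.fun)
    return best
def cropmask(c,lo,hi,b,fill=False):
    x,y,w,h=b; k=cv2.inRange(cv2.cvtColor(c['frame'],cv2.COLOR_RGB2HSV)[y:y+h,x:x+w],lo,hi)
    if fill:
        cs=cv2.findContours(k,cv2.RETR_EXTERNAL,cv2.CHAIN_APPROX_NONE)[0]; k[:]=0; cv2.drawContours(k,[max(cs,key=cv2.contourArea)],-1,255,-1)
    return k>0
E
python3 - <<'E'
from fit import *
s=optics.capture('scene'); t=optics.capture('top')
bs,bt=(315,150,45,45),(165,230,60,45)
lo,hi=(4,140,60),(19,255,255)
V=[(s,cropmask(s,lo,hi,bs),bs),(t,cropmask(t,lo,hi,bt),bt)]
g,e=fit(V,[.5,.318,.098,[-.6,-.3,0,.3,.6]],(.022,.046,.056)); print('grip',g.round(4),e,[v[1].sum() for v in V])
bs,bt=(150,205,65,60),(350,215,75,50)
h=cv2.cvtColor(s['frame'],cv2.COLOR_RGB2HSV); print('V top/side',h[215,190],h[240,180],h[245,200])
V=[(s,cropmask(s,(22,180,180),(35,255,255),bs,True),bs),(t,cropmask(t,(22,150,160),(35,255,255),bt,True),bt)]
for x in([V,'both'],[V[1:],'top']):
    q,e=fit(x[0],[.539,-.172,.09,[-.3,0,.3]],(.064,.092,0)); print('rim',x[1],q.round(4),e)
    if x[1]=='both': Q=q
im=[]
for c,b in((s,(310,145,80,60)),(t,(155,222,80,60)),(s,(145,200,80,60)),(t,(350,210,80,60))):
    x,y,w,hh=b; i=cv2.resize(c['frame'][y:y+hh,x:x+w,::-1],(390,290),interpolation=cv2.INTER_CUBIC)
    for P in(box(g,(.022,.046,.056)),box(Q,(.064,.092,0)),box(Q,(.034,.062,0))):
        for u in proj(c,P): cv2.circle(i,tuple(int(k) for k in np.round((u-[x,y]+.5)*[390/80,290/60])),2,(255,0,255),-1)
    im.append(i)
cv2.imwrite('pics/fit.png',np.vstack([np.hstack(im[:2]),np.hstack(im[2:])]))
E
```

```text
grip [0.5017 0.317  0.1005 0.4002] 22.15880012512207 [np.int64(254), np.int64(214)]
V top/side [ 26 239 237] [ 22 249 139] [ 22 114 177]
rim both [ 0.5398 -0.1749  0.0894  0.0683] 42.26507806777954
rim top [ 0.5435 -0.1871  0.0376  0.0738] 6.883040428161621
```

View pics/fit.png

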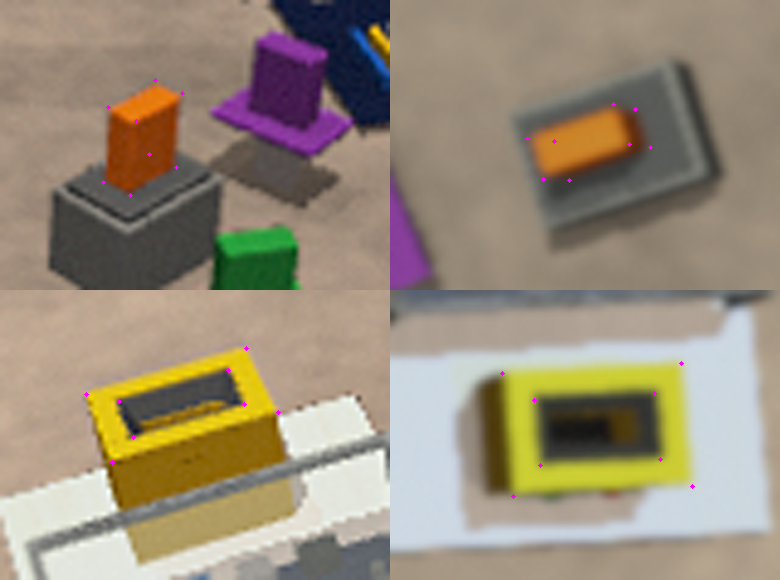

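Heights check out: grip 0.1005 m against 0.098, rim 0.0894 m against 0.090. The overlay shows the grip yaw slightly too large, so I'll refine it with the grip's top face and the stand edges, then approach.

```bash
cat >> h.py <<'E'
def Rt(a): c,s=np.cos(a),np.sin(a); return np.array([[-s,c,0],[c,s,0],[0,0,-1.]])
E
python3 - <<'E'
from fit import *
t=optics.capture('top'); s=optics.capture('scene')
b=(165,230,60,45); x,y,w,h=b
k=cropmask(t,(8,150,170),(22,255,255),b); ys,xs=np.nonzero(k); print('face',k.sum())
P=np.array([onz(t,u+x,v+y,.1265)[:2] for u,v in zip(xs,ys)]); ev,E=np.linalg.eigh(np.cov(P.T)); print('face centre',P.mean(0),'sd*3.46',(3.46*np.sqrt(ev)),'yaw',np.arctan2(E[1,0],E[0,0]))
# stand top edges read from crop -> world at z=.064
f=lambda u,v: onz(t,155+u/4.875-.5,222+v/4.833-.5,.064)[:2]
C=[f(513,115),f(680,62),f(715,175),f(548,232)]; print(np.round(C,3)); e=C[0]-C[1]; e2=C[3]-C[2]
print('stand yaw',[np.arctan2(-q[0],q[1]) for q in(e,e2)],np.mean(C,0))
for yaw in(.3,.34):
  for z in(.25,.09):
    print(yaw,z,r.solve_ik([.5015,.3175,z],Rt(yaw)))
E
```

```text
face 137
face centre [0.50162902 0.31653508] sd*3.46 [0.01903614 0.04238325] yaw -2.803867119881342
[[0.519 0.159]
 [0.549 0.071]
 [0.489 0.052]
 [0.458 0.14 ]]
stand yaw [np.float64(0.3211320885236872), np.float64(0.34174239540217133)] [0.50367104 0.10539664]
0.3 0.25 [-0.91077482  0.20337834  0.31989631  1.57091508 -0.06476345  1.37775084
 -0.2846019 ]
0.3 0.09 [-0.89376719  0.32238239  0.30590474  1.76747133 -0.10909069  1.06827496
 -0.25002244]
0.34 0.25 [-0.90623746  0.20323405  0.31451292  1.57068627 -0.06366376  1.37777055
 -0.24556243]
0.34 0.09 [-0.88932832  0.32204962  0.30051465  1.76724234 -0.1071145   1.0682459
 -0.21166975]
```

```bash
python3 - <<'E'
from h import *
R=Rt(.336); x,y=.5016,.3168
r.goto([x,y,.22],R)
print(r.sense()['t'],r.sense()['force'])
print(r.move_linear([x,y,.090],feed=.12,stop_force=8))
s=r.sense();print(s['t'],s['ee_pos'],s['force'])
shot('scene','pre_s');shot('top','pre_t')
E
python3 -c "
import cv2,numpy as np
a=cv2.imread('pics/pre_s.png')[100:230,270:430];b=cv2.imread('pics/pre_t.png')[190:320,110:270]
cv2.imwrite('pics/pre.png',cv2.resize(np.hstack([a,b]),(800,325),interpolation=cv2.INTER_CUBIC))"
```

```text
2.5833 [-0.00725432  0.39732106  1.2699232 ]
False
3.8167 [0.50207792 0.31712115 0.0908218 ] [ 0.50501676  0.09675228 -0.72019622]
```

View pics/pre.png

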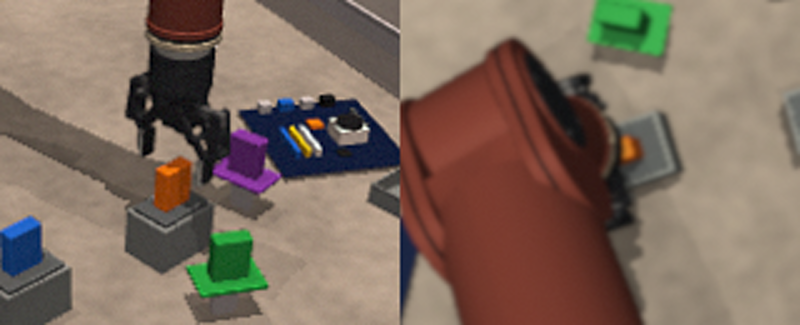

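```bash
python3 - <<'E'
from h import *
s=r.sense();c=optics.capture('scene');p=s['ee_pos'];R=s['tool_rot']
print(np.round(R,3),s['opening'])
i=c['frame'][:,:,::-1].copy();i=cv2.resize(i[100:230,270:430],(800,650),interpolation=cv2.INTER_CUBIC)
for d,col in(([0,0,0],(255,0,255)),([0,.0425,-.005],(0,255,0)),([0,-.0425,-.005],(0,255,0)),([0,0,-.065],(255,255,0))):
    u=proj(c,p+R@d)[0]; cv2.circle(i,tuple(int(k) for k in (u-[270,100]+.5)*5),5,col,-1)
cv2.imwrite('pics/tcp.png',i[:600])
E
```

```text
[[-0.33   0.944  0.001]
 [ 0.944  0.33   0.001]
 [ 0.001  0.001 -1.   ]] 0.9995374459074262
```

View pics/tcp.png

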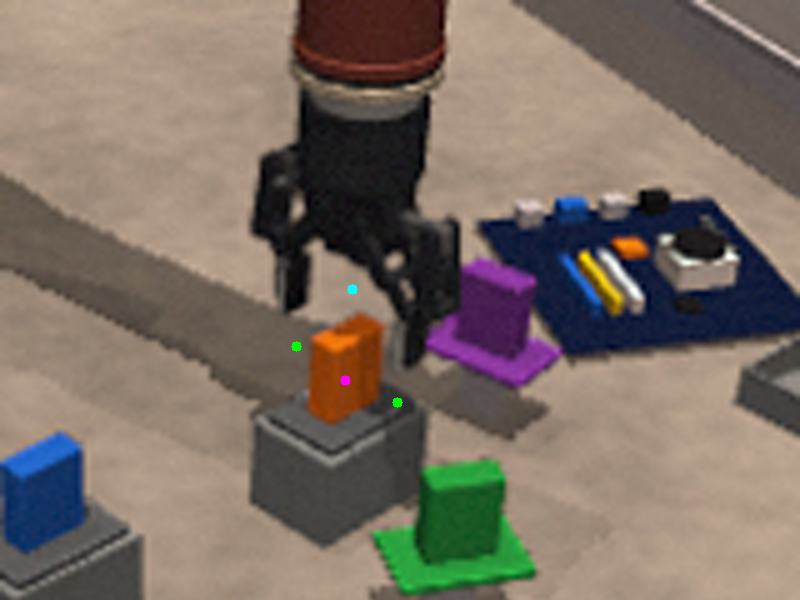

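```bash
python3 - <<'E'
from h import *
out=[]
c={n:optics.capture(n) for n in('scene','top')}
p0=np.array([.29018,.58156,.21529]);R0=np.array([[-.8948,.44646,0],[.44646,.8948,0],[0,0,-1.]])
s=r.sense()
for n,f,(p,R) in(('scene','scene0',(p0,R0)),('top','top0',(p0,R0)),('top',None,(s['ee_pos'],s['tool_rot']))):
    i=cv2.imread('pics/'+f+'.png') if f else c[n]['frame'][:,:,::-1].copy()
    u0=proj(c[n],p)[0]; x0=int(np.clip(u0[0]-40,0,480));y0=int(np.clip(u0[1]-50,0,340))
    i=cv2.resize(i[y0:y0+80,x0:x0+80],(400,400),interpolation=cv2.INTER_CUBIC)
    for d,col in(([0,0,0],(255,0,255)),([0,.0425,-.005],(0,255,0)),([0,-.0425,-.005],(0,255,0)),([0,0,-.065],(255,255,0))):
        u=proj(c[n],p+R@d)[0]; cv2.circle(i,tuple(int(k) for k in (u-[x0,y0]+.5)*5),4,col,-1)
    out.append(i)
cv2.imwrite('pics/tcp2.png',cv2.resize(np.hstack(out),(798,266)))
E
```

```text
(no output)
```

View pics/tcp2.png

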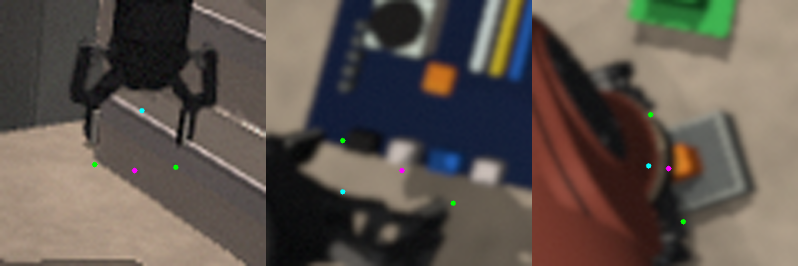

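```bash
python3 - <<'E'
from h import *
print(r.nose_length); r.gripper_to(.45)
s=r.sense();print(s['t'],s['opening'],s['force']);p=s['ee_pos'];R=s['tool_rot']
c=optics.capture('scene')
i=c['frame'][:,:,::-1].copy();i=cv2.resize(i[130:210,300:400],(800,640),interpolation=cv2.INTER_CUBIC)
w=.0425*s['opening']
for d,col in(([0,0,0],(255,0,255)),([0,w,.008],(0,255,0)),([0,-w,.008],(0,255,0)),([0,0,-.065],(255,255,0))):
    u=proj(c,p+R@d)[0]; cv2.circle(i,tuple(int(k) for k in (u-[300,130]+.5)*8),4,col,-1)
cv2.imwrite('pics/tcp3.png',i[:600])
E
```

```text
0.008
4.5917 0.4487249242367771 [-0.16654767  0.06806082  0.03371765]
```

View pics/tcp3.png

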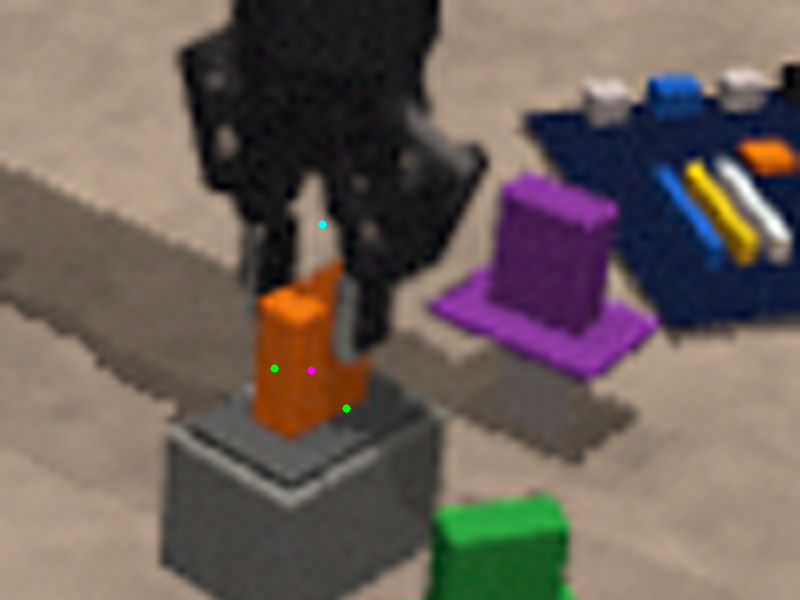

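The tip of the near finger is at crop (362,355), beside the orange grip, and the fingers straddle it. It appears 10–15 mm higher than I expected from the TCP figure. I'll go 8 mm lower, which still clears the plate by the stated numbers, then close.

```bash
python3 - <<'E'
from h import *
p=r.sense()['ee_pos']
print(r.move_linear([.5016,.3168,.082],feed=.05,stop_force=5))
r.gripper_to(0,60)
s=r.sense();print(s['t'],s['ee_pos'],s['opening'],s['force'])
c=optics.capture('scene')
i=cv2.resize(c['frame'][130:205,300:400,::-1],(800,600),interpolation=cv2.INTER_CUBIC)
for k in(0,.008): 
    u=proj(c,s['ee_pos']+s['tool_rot']@[0,.011,k])[0]; cv2.circle(i,tuple(int(k) for k in (u-[300,130]+.5)*8),4,(0,255,0),-1)
cv2.imwrite('pics/grip.png',i)
E
```

```text
False
5.2333 [0.50172828 0.31683093 0.08208586] 0.24644609813055227 [ 0.28156319 -0.67393225 -0.36501561]
```

View pics/grip.png

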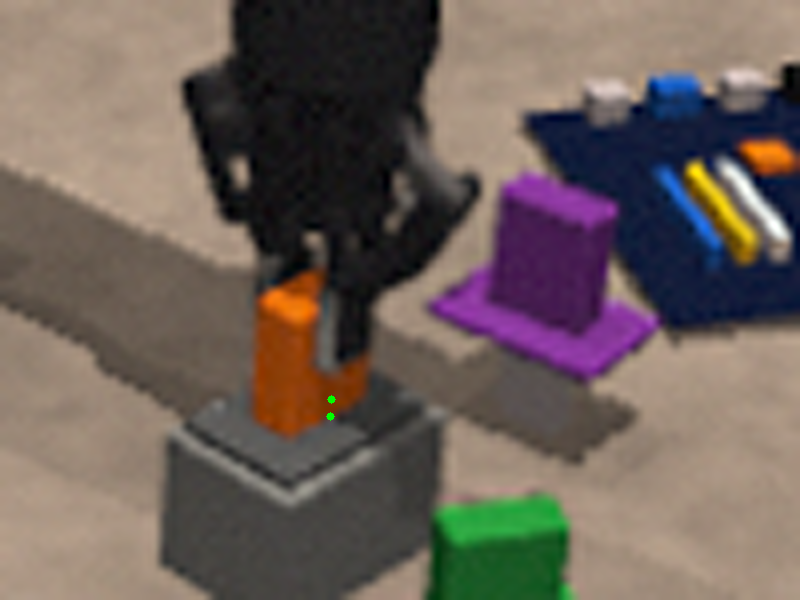

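The gripper stopped at about 21 mm, which fits the 22 mm grip. Next I lift, then check the height and the other things.

```bash
python3 - <<'E'
from h import *
f0=r.sense()['force']
r.move_linear([.5016,.3168,.26],feed=.15)
r.hold(.15)
s=r.sense();print(s['t'],s['ee_pos'],s['opening'],s['force']-f0)
shot('scene','lift')
E
python3 -c "
import cv2
a=cv2.imread('pics/lift.png')[70:220,240:440]
cv2.imwrite('pics/lift1.png',cv2.resize(a,(800,600),interpolation=cv2.INTER_CUBIC))"
```

```text
6.7667 [0.50128903 0.31661886 0.2591419 ] 0.24851528436302 [-1.76216679  0.03800195 -0.582874  ]
```

View pics/lift1.png

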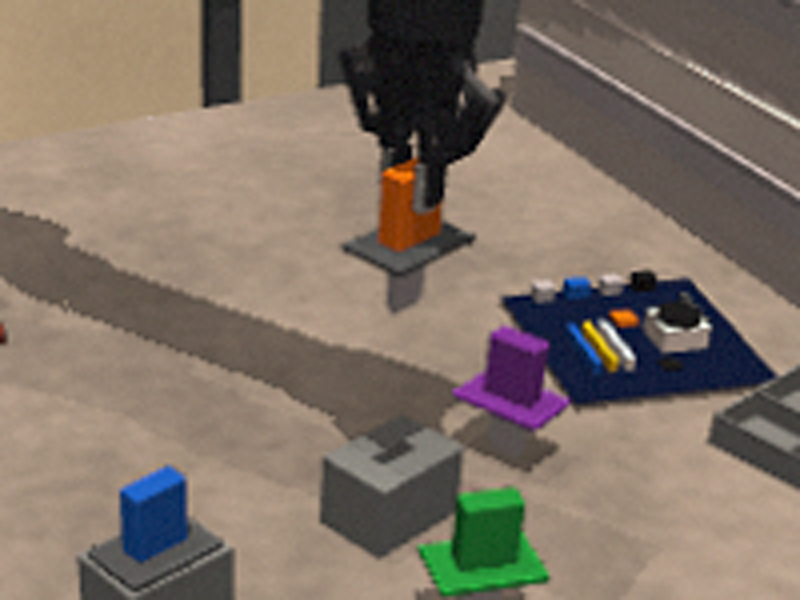

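The key is in hand and upright, with the flat tongue visible at crop (405,290). Its stand is empty and the blue key is still in place. Next I move above the slot.

```bash
python3 - <<'E'
from h import *
R=Rt(.07)
print(r.solve_ik([.54,-.175,.26],R),r.solve_ik([.54,-.175,.105],R))
r.goto([.54,-.175,.26],R)
s=r.sense();print(s['t'],s['ee_pos'],s['opening'])
r.move_linear([.54,-.175,.195],feed=.12); r.hold(.2)
s=r.sense();print(s['t'],s['ee_pos'],s['force'])
a=shot('scene','ab_s');b=shot('top','ab_t')
C=[]
for c,(x,y,w,h) in((a,(135,165,90,120)),(b,(340,180,90,120))):
    i=cv2.resize(c['frame'][y:y+h,x:x+w,::-1],(400,533),interpolation=cv2.INTER_CUBIC)
    # expected key centre in hand & tongue end, slot mouth
    P=[s['ee_pos']+[0,0,.016],s['ee_pos']+[0,0,.016-.084],[.5398,-.1749,.09]]
    for u in proj(c,P): cv2.circle(i,tuple(int(k) for k in (u-[x,y]+.5)*4.444),3,(255,0,255),-1)
    C.append(i)
cv2.imwrite('pics/ab.png',np.hstack(C))
E
```

```text
[-0.49789416  0.17518833  0.84273096  1.63609643 -0.13265245  1.38982274
  0.43118086] [-0.46269366  0.32838464  0.83726794  1.83580943 -0.27259645  1.09695283
  0.54407833]
8.6083 [ 0.54062712 -0.17331848  0.25984249] 0.24566242155411985
9.5 [ 0.54047357 -0.17512581  0.19580887] [-0.50323747  0.73918727 -2.46746328]
```

View pics/ab.png

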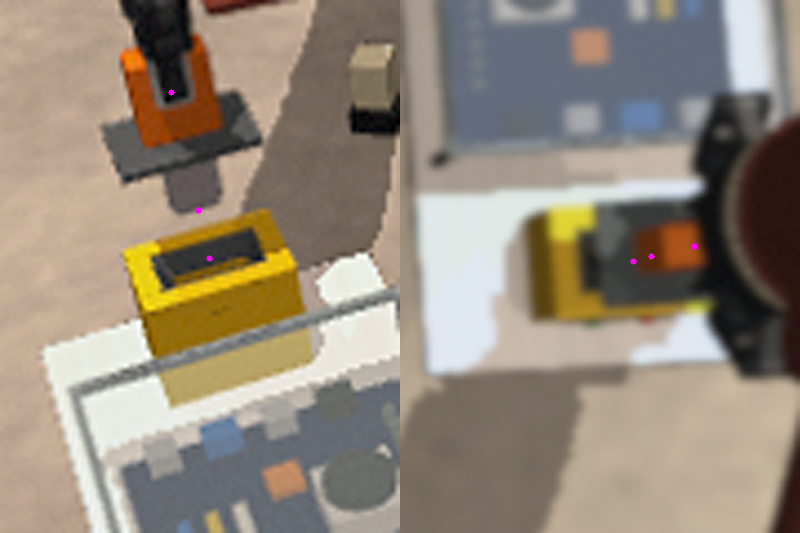

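In the scene crop the tongue end at (195,210) sits on its predicted point, in line with the slot at (208,258). I'll lower with a force stop.

```bash
python3 - <<'E'
from h import *
st=r.move_linear([.5400,-.1752,.104],feed=.06,stop_force=15)
s=r.sense();print(st,s['t'],s['ee_pos'],s['force'],s['opening'])
a=shot('scene','in_s');b=shot('top','in_t')
C=[]
for c,(x,y,w,h) in((a,(135,165,90,120)),(b,(340,180,90,120))):
    C.append(cv2.resize(c['frame'][y:y+h,x:x+w,::-1],(400,533),interpolation=cv2.INTER_CUBIC))
cv2.imwrite('pics/in.png',np.hstack(C))
E
```

```text
True 10.9333 [ 0.53996747 -0.17511004  0.10801996] [-1.15082782  0.213048    6.23606741] 0.24598666128093036
```

View pics/in.png

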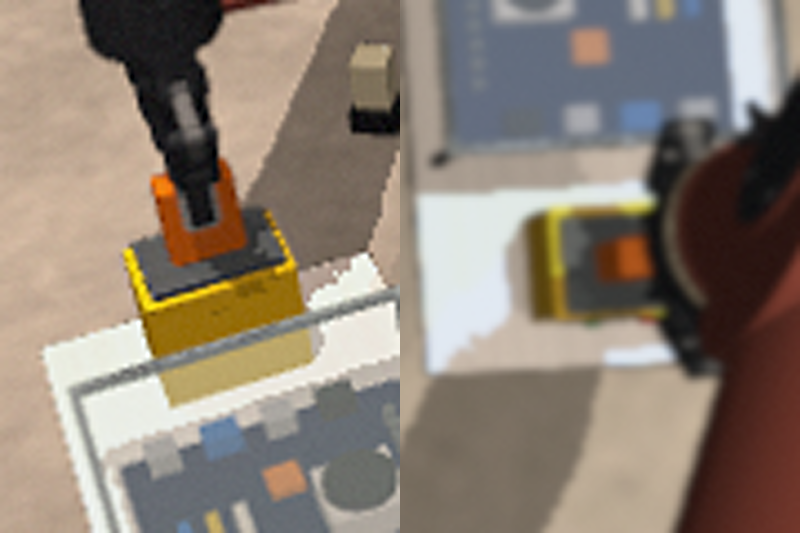

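Contact came at TCP z = 0.108 m, exactly the predicted seated height. The plate covers the slot and lies centred on the rim, scene crop (215,260). I'll hold briefly, release and move clear.

```bash
python3 - <<'E'
from h import *
r.hold(.3)
r.gripper_to(1.0); r.hold(.1)
x,y,z=r.sense()['ee_pos']
r.move_linear([x,y,.24],feed=.15)
r.goto([.45,.0,.30],Rt(.07)); r.hold(.3)
s=r.sense();print(s['t'],s['ee_pos'],s['force'])
shot('scene','end_s');shot('top','end_t')
E
python3 - <<'E'
from fit import *
s=optics.capture('scene');t=optics.capture('top')
lo,hi=(4,150,60),(19,255,255)
bs,bt=(165,190,35,40),(368,222,45,35)
ms=cropmask(s,(4,180,60),(18,255,255),bs); mt=cropmask(t,lo,hi,bt); print(ms.sum(),mt.sum())
print(fit([(s,ms,bs),(t,mt,bt)],[.54,-.175,.124,[-.2,0,.2]],(.022,.046,.056)))
for n in('scene','top'):
  for k in('pin_grip','cooler_mid'): print(n,k,[(x['score'],np.round(x['position'],1).tolist()) for x in models.tip_of(k,n)[:3]])
im=np.hstack([cv2.resize(c['frame'][y:y+120,x:x+90,::-1],(400,533),interpolation=cv2.INTER_CUBIC) for c,(x,y) in((s,(135,165)),(t,(345,180)))])
cv2.imwrite('pics/end.png',im)
E
```

```text
14.2417 [ 0.45019467 -0.00087172  0.29964932] [ 0.00703944 -0.52406903 -0.23467005]
358 703
(array([ 0.53574872, -0.17429138,  0.12235897, -0.04109597]), np.float64(504.12168312072754))
scene pin_grip [(0.95, [196.8, 279.8])]
scene cooler_mid [(0.57, [256.2, 316.8])]
top pin_grip [(0.66, [232.9, 281.7])]
top cooler_mid [(0.72, [164.0, 270.1])]
```

View pics/end.png

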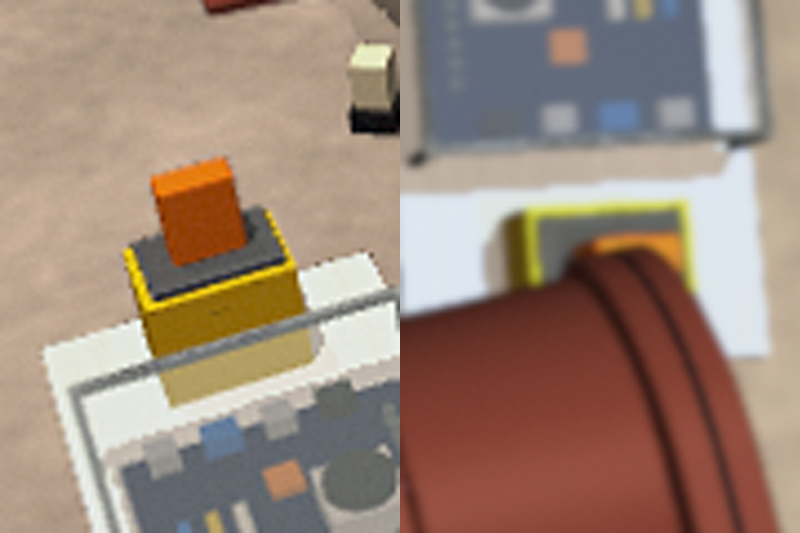

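View pics/end_s.png

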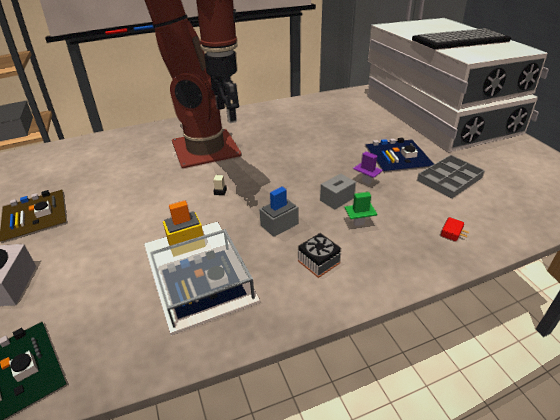

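The key stands upright at scene (180,213), with its plate flush inside the yellow rim. Blue at (279,197) and the cooler at (319,253) have not moved, and the arm is well clear. In the top view the arm hides part of the grip, so that two-view fit took in the arm's reddish colour and is not valid. I'll check the fit in the scene view alone, then hand in.

```bash
python3 - <<'E'
from fit import *
s=optics.capture('scene'); bs=(160,192,35,35)
h=cropmask(s,(4,180,60),(18,255,255),bs); n,l,st,_=cv2.connectedComponentsWithStats(h.astype(np.uint8)); i=1+st[1:,4].argmax()
m=l==i; print(st[i]); pr=hullmask(s,box([.54,-.175,.124,.07],(.022,.046,.056)),bs)>.5
print('IoU predicted seated',(m&pr).sum()/(m|pr).sum(), [np.mean(np.nonzero(q),1).round(1) for q in(m,pr)])
r.close_job(); print(r.sense()['t'])
E
```

```text
[  9   9  21  24 356]
IoU predicted seated 0.8661800486618005 [array([20.3, 19.4]), array([20.7, 19.5])]
the job is handed in; nothing more can be done
the job is handed in; nothing more can be done
```

The orange flat-tongue key is in the yellow interlock switch with its shoulder plate down on the rim. I let go, moved the arm clear and handed the job in at about 14.5 s of the 38 s; no verdict was reported.

**Last checks:**
- **Seating:** Contact came at the predicted seated height (TCP z 0.108 m), with the grip still closed at about 21 mm. In the final picture the plate lies evenly inside the rim. The grip matches its predicted seated outline to within half a pixel (overlap 0.87).
- **Other things:** The blue key and the fan cooler are within a few pixels of where they started in both views. The green and purple look-alikes and the relay look unmoved in the final picture.

**Failed or disagreed:**
- **Final two-view fit:** This check was not usable because the arm hid part of the key in the top view. The final position rests on the scene view and the contact height.
- **Fingertip height:** The fingertips looked about 10–20 mm higher in the picture than the stated TCP figures. I gripped 8 mm lower than planned, and the key held and lifted cleanly.
- **Stand position:** One estimate of the stand's position was wrong because of a crop offset. I used only its angle.

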